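# Close the loaded tumbling polisher and hold its set-screw collar on the spindle flat

## Robot

A 6-joint arm with a two-finger parallel gripper is mounted at the origin on the work surface. World frame = base frame: x ahead of the robot, y to its left, z up, the work surface at z = 0. Lengths are in mm, angles in rad, forces in N, time in s.
With the tool pointing down it reaches from about 250 to 725 mm from the base axis. Payload 9.7 kg.
Tool frame: the origin (TCP) lies on the centre line of the jaws, within the pads' length; the fingertips stand 11 mm ahead of it and the grasp point (between the pads) lies 8 mm behind it; z points along the fingers, y is the line along which they close (so a half turn about z gives the same grasp; the last joint's range is limited). The gripper opens to 85 mm and grips with 20 to 120 N. Pads are 22 mm wide; open, the fingers measure 114 mm over their backs; the gripper's body (76 mm by 85 mm) begins 54 mm behind the grasp point. The pads swing forward as they close: fully open they stand 13 mm farther back than shut.
Start: joints at [-1.187, 0.087, 0.176, 1.66, 0, 1.571], TCP at [205.943, -509.985, 242.284] pointing down, gripper open.
Joint ranges: [-3.13, 3.13], [-0.85, 1.81], [-1.15, 1.24], [-2.2, 2.28], [-1.44, 1.52], [-3.14, 3.14]. Speed limits (rad/s): [2.22, 2.22, 2.57, 3.14, 3.14, 3.14].

## Interface

Orientations are given as a unit quaternion [w, x, y, z].
In Python, from bench import robot, capture, order, look_for, silhouettes gives the robot as it stands.
- The arm moves only by the tool jog_arm, never from a script. Its argument "targets" is a list of rows, each an object of numbers: "gripper": the opening in per cent of the stroke, from 0 (shut) to 100 (fully open); "x", "y", "z": the shift along the tool's x, y, z in mm; "spin": the turn about the tool's z in rad. In form: [{"gripper": .., "x": .., "y": .., "z": .., "spin": ..}, ...]. A call has 1 to 12 rows; each row shifts and turns the commanded pose from where the row before left it, along the tool's axes as they then stand; what a row does not reach is not made up. A row lasts 1/10 s, in which the tool goes at most 50 mm and 8.59 degrees, less where a joint would pass 70% of its speed; a pose out of reach is approached as far as the arm can. A call is refused whole if a number of a shift passes 50 or a number of a turn 0.15, either way. A call with a gripper value outside its range is refused whole. The fingers move at their own pace and stop on an object; "force" is the grip in N (left out, the last holds). Time passes only in rows, so rows that do not move let the fingers close. It gives the time, the measured TCP pose, the force, the opening and the grip force at its end, in the units of the state.
- robot.observe(): the state, without advancing time (a new reading comes with each control period).
- capture(name): name is "scene" or "side" or "wrist"; returns a dict with "img" (420x560x3 uint8, blue, green, red), "depth" (420x560 float32, mm along the optical axis (not along the pixel's ray), 0 where there is no reading), "K" (3x3 intrinsics, pixels), "k1" (the pictures are not rectified: a ray, as slopes to the right and down, at radius r is drawn at 1 + k1 r^2 times it, then the intrinsics apply), "rvec" (rotation vector, rad) and "tvec" (3), from world to camera coordinates, as OpenCV has them. Camera axes: x right, y down, z forward; pixel columns grow to the right and rows downward; lengths in mm; the calibration is good to about 2 mm. A picture is of the moment at which its call begins.
- order.hand_in(): hands the job in; it is judged then, once.
Trained networks look in a picture, given as the dict that the camera call returned (one of the last four; its "shot" number tells which), for a name from the list of things; names that differ only in an ending like _2 or _b are one class to them, and where a whole thing is asked for, a point or a joint stands for the part that bears it (a point fixed in the world has none). Each returns a list of dicts, best first, with "confidence" (0 to 1); they miss things now and then, are a little off and sometimes report something else, mostly with a low value. They report only what shows in the picture. A call takes as long as a camera call.
- look_for(picture, thing): "xyz" ([x, y, z] in mm, in the coordinates of the camera as it stood for that picture, good to about 4 mm: the middle of the surface that is visible of it).
- silhouettes(picture, thing): "region" (420x560 bool, what is visible of it).
The state is a dict: "time": time; "q": joint angles; "qvel": joint speeds; "joint_torque": joint torques, N m; "ee_pos": TCP position; "tcp_rot": TCP orientation; "force": force on the tool from outside, world axes, zero at the start; "torque": the same for the moment, N m; "opening": opening from 0.0 (shut) to 1.0 (fully open); "gripper_force": force on a finger pad.
Only numpy, scipy, OpenCV 4.12 (cv2) and the standard library are available. Lean on these libraries where they do the work, as an engineer would, in place of code of your own. Each camera call takes 0.05 s, during which the arm holds its last target. There are 200 camera calls.

## Task

The tumbling polisher is loaded with brass: put the white lid on its tub, hub up with the spindle through the hub, and let go of it; then pinch the spindle and turn it until your fingers feel the blue flat square between them and the flat faces the red pointer on the tub. Next slip the brass collar over the spindle, red thumbscrew on the flat side (so also towards the pointer), down onto the lid's hub, and finish holding it: still gripped in the fingers and pressed down on the hub, so that a colleague can tighten the screw. Leave the other things on the bench where they are.

Things in the scene. Friction and masses are not known exactly. Their poses are not given: they have to be found in the camera images.
- machine: Tumbling polisher, fixed: grey motor foot and round steel tub, 176 mm across; tub rim (164 mm across) 110 mm above the bench. Origin: centre of its underside, on the spindle axis. Its +x axis points from the spindle to the red pointer, a small red block outside the tub just below the rim, reaching 104 mm from the axis.
- spindle (a joint): Angle of the spindle about the upright axis in rad: 0 when the blue flat faces the red pointer exactly, growing anticlockwise seen from above; starts somewhere between 0.6 and 1.4. The spindle stays where it is left (friction 0.04 N m); pinched across the flat, it squares itself to the fingers.
- spindle_top (a point): Centre of the top end of the upright steel spindle, 173 mm above the bench, 63 mm above the tub rim. 16 mm in diameter; its top 37 mm has one blue flat, 4 mm from the axis (12 mm thick across the flat). This frame turns with the spindle: +x is the outward normal of the flat, z is up.
- lid: Loose white disc lid, 168 mm across, 6 mm thick, about 0.2 kg, on the bench. Central black hub, 40 mm across, top 31 mm above the lid's underside; a 22 mm hole runs through hub and disc. Origin: centre of the underside; z up. Seated on the tub, its underside is 110 mm and the hub's top 141 mm above the bench; 32 mm of spindle shows above the hub.
- hub_top (a point): Centre of the upper end of the lid's black hub, 31 mm above the lid's underside.
- collar: Loose brass ring on the bench: 34 mm outside, 20 mm bore, 20 mm high, about 90 g. Origin: centre of its underside, z up. Its set screw lies along its +x, 10 mm up: a red thumbscrew head outside (12 mm across, to 31 mm from the axis); inside, a 4 mm wide nose reaching to 5.5 mm from the axis, so the collar passes the spindle only with the screw on the flat's side.
- screw (a point): Outer end of the collar's red thumbscrew, 31 mm from the collar axis along the collar's +x, 10 mm above its underside.
- dish: Bystander: shallow steel dish of small brass tubes, 96 mm across, 22 mm high. Origin: centre of the underside.
- tin: Bystander: round aluminium tin of copper tubes, 72 mm across, 28 mm high. Origin: centre of the underside.
- medallion: Bystander: brass medallion, 52 mm across, 4 mm thick, flat on the bench. Origin: centre of the underside.
- pliers: Bystander: pliers with blue handles, about 160 mm long, lying along their own x, 12 mm high. Origin: middle of the handles.
- jar: Bystander: amber jar of polish, 56 mm across, 65 mm high. Origin: centre of the underside.

How it is judged (in metres and radians):
On the way, in this order (a step that is already met when the one before it is completed fails the run):
1. the lid lies flat on the tub rim, spindle through its hub, let go (horizontal distance between lid and spindle_top below 0.007 m and z of lid in the frame of machine between 0.107 and 0.1135 m and angle between lid's own z axis and vertical below 0.04 rad and contact force between the fingers and lid below 0.1 N), for 0.2 s.
2. the fingers have turned the spindle so that its flat faces the pointer (within 0.17 rad) (horizontal distance between lid and spindle_top below 0.007 m and z of lid in the frame of machine between 0.107 and 0.1135 m and angle between lid's own z axis and vertical below 0.04 rad and value of joint spindle between -0.17 and 0.17 rad and contact force between the fingers and machine above 1 N), for 0.2 s.
At the end, for the whole second after the job is handed in: Lid flat on the tub rim (height within 3.5 mm, centred within 7 mm); flat facing the pointer within 0.25 rad; collar level round the spindle, underside on the hub (within 3.5 mm), screw over the flat within 0.25 rad, still gripped (over 3 N) and pressed on the lid with over 1.8 N (horizontal distance between lid and spindle_top below 0.007 m and z of lid in the frame of machine between 0.107 and 0.1135 m and angle between lid's own z axis and vertical below 0.04 rad and value of joint spindle between -0.25 and 0.25 rad and z of collar in the frame of lid between 0.028 and 0.0345 m and angle between collar's own z axis and vertical below 0.08 rad and horizontal distance between collar and spindle_top below 0.005 m and x of screw in the frame of spindle_top above 0.024 m and angle between the x axis of collar and the x axis of spindle_top, either way round below 0.25 rad and contact force between the fingers and collar above 3 N and contact force between collar and lid above 1.8 N and linear speed of collar below 0.02 m/s); the arm keeps its last pose, push and grip.
It fails at once if a bystander (dish, tin, medallion, pliers or jar) is moved more than 25 mm (distance of any of dish, tin, medallion, pliers, jar from where it was at the start of the episode above 0.025 m).
It also fails if it takes over 62 s, if anything falls off the work surface, if the arm or the gripper's body presses on something with over 40 N, if the wrist force passes 120 N, or if a joint passes its speed limit or range.

## Working session

There is one attempt and no reset: what is moved stays moved. The work goes in short steps, Python scripts to look and compute and a tool call to move; the robot and the scene stay as the last step left them, time stands still between calls to the robot, and variables do not carry over. Pictures are saved under pics/ and viewed, at most 10 in all, crops included, and the job is handed in when it is done.

Besides the shell and the picture viewer there is one more tool, called after "Emit:" in YAML: its name, and indented under it one key for each argument. jog_arm: Moves the arm, as the interface text tells. Its arguments: {"type":"object","properties":{"targets":{"type":"array","items":{"type":"object","properties":{"gripper":{"type":"number"},"x":{"type":"number"},"y":{"type":"number"},"z":{"type":"number"},"spin":{"type":"number"}}}},"force":{"type":"number"}},"required":["targets"]}

```bash
mkdir -p pics; cat > h.py <<'E'
import numpy as np, cv2
from bench import robot, capture, order, look_for, silhouettes
def cloud(p, mask=None):
    """world points (mm) of valid depth pixels in mask, + their colours"""
    d=p["depth"]; m=d>0
    if mask is not None: m&=mask
    v,u=np.nonzero(m); K=np.array(p["K"])
    q=cv2.undistortPoints(np.stack([u,v],1).astype(np.float64)[:,None],K,np.array([p["k1"],0,0,0.]))[:,0] if len(u) else np.zeros((0,2))
    z=d[v,u][:,None]
    return toworld(p,np.hstack([q*z,z])), p["img"][v,u].astype(int)
def toworld(p,c):
    R=cv2.Rodrigues(np.array(p["rvec"],float))[0]
    return (np.asarray(c,float)-np.array(p["tvec"],float).ravel())@R
def circ(xy):
    """robust circle fit"""
    from scipy.optimize import least_squares
    c0=np.r_[np.median(xy,0),30]
    s=least_squares(lambda a:np.hypot(*(xy-a[:2]).T)-a[2],c0,loss="soft_l1",f_scale=1.)
    return s.x
E
python3 - <<'E'
from h import *
s=robot.observe();print(s["time"],s["ee_pos"],s["tcp_rot"],s["opening"])
ims=[]
for n in ("scene","side"):
    p=capture(n);ims.append(p["img"])
    for t in ("machine","spindle_top","lid","hub_top","collar","screw","dish","tin","medallion","pliers","jar"):
        r=look_for(p,t)
        print(n,t,[(round(a["confidence"],2),toworld(p,a["xyz"]).round(0).tolist()) for a in r[:2]])
cv2.imwrite("pics/a.png",cv2.resize(ims[0],(800,600)));cv2.imwrite("pics/b.png",cv2.resize(ims[1],(800,600)))
E
```

```text
0.0 [ 205.86220547 -509.79374267  241.59848913] [-6.38418502e-04  9.81645470e-01  1.90713786e-01 -1.26012798e-04] 0.9966600809420066
scene machine [(0.72, [609.0, -118.0, 66.0])]
scene spindle_top [(0.78, [604.0, -109.0, 131.0]), (0.57, [370.0, -384.0, 4.0])]
scene lid [(0.56, [590.0, 170.0, 1.0])]
scene hub_top [(0.84, [593.0, 173.0, 7.0]), (0.69, [614.0, -121.0, 63.0])]
scene collar [(0.81, [484.0, -339.0, 17.0])]
scene screw [(0.64, [486.0, -336.0, 15.0]), (0.18, [371.0, -385.0, -1.0])]
scene dish [(0.82, [704.0, -262.0, 8.0])]
scene tin [(0.58, [487.0, 392.0, 16.0])]
scene medallion [(0.56, [368.0, -385.0, 2.0])]
scene pliers [(0.44, [359.0, 299.0, 10.0]), (0.31, [604.0, 446.0, 40.0])]
scene jar [(0.89, [606.0, 446.0, 39.0])]
side machine [(0.9, [591.0, -90.0, 65.0])]
side spindle_top [(0.51, [361.0, -372.0, 2.0])]
side lid [(0.71, [580.0, 184.0, 7.0])]
side hub_top [(0.75, [579.0, 194.0, 3.0])]
side collar [(0.64, [474.0, -323.0, 12.0])]
side screw [(0.6, [477.0, -328.0, 16.0]), (0.25, [344.0, 311.0, 9.0])]
side dish [(0.69, [709.0, -287.0, 10.0])]
side tin [(0.97, [482.0, 388.0, 7.0])]
side medallion [(0.59, [360.0, -374.0, 6.0]), (0.17, [480.0, 389.0, 8.0])]
side pliers [(0.64, [346.0, 308.0, 11.0])]
side jar [(0.73, [589.0, 476.0, 64.0])]
```

View pics/a.png

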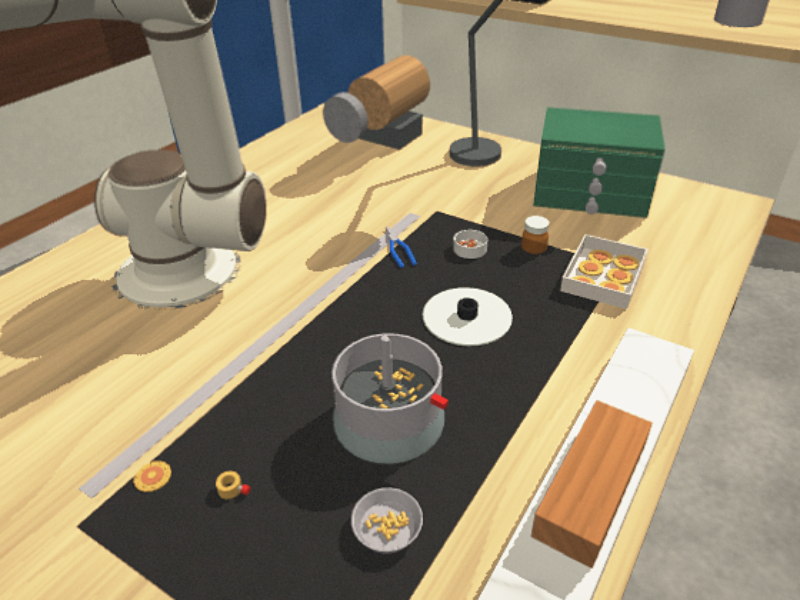

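View pics/b.png

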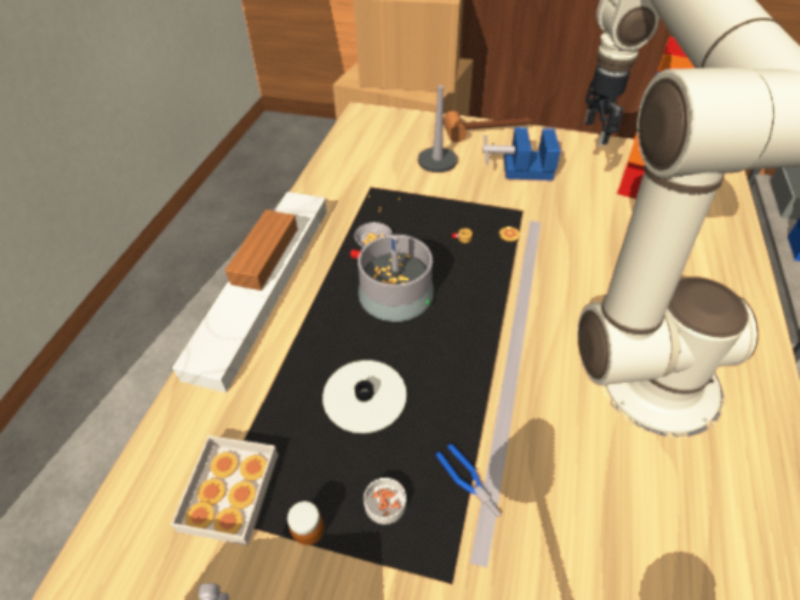

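The overview shows the tub at about (388,390), its pointer at (440,402), the lid hub at (467,310), and the collar at (229,485) with its screw at (246,490). Next I'll measure them.

```bash
python3 - <<'E'
from h import *
from scipy.ndimage import binary_erosion
for n in ("scene","side"):
    p=capture(n)
    W,C=cloud(p); b,g,r=C.T
    red=(r>120)&(g<70)&(b<70); blue=(b>g+25)&(b>r+30); blk=(C.max(1)<60); brass=(r>b+50)&(r>110)&~red
    def near(x,y,R): return np.hypot(W[:,0]-x,W[:,1]-y)<R
    z=W[:,2]
    rim=near(605,-105,110)&(z>106)&(z<114)&~red
    print(n,"rim",rim.sum(),circ(W[rim][:,:2]).round(1), z[rim].mean())
    m=near(605,-105,130)&red&(z>80); print("ptr",m.sum(),W[m].mean(0).round(1),W[m].min(0).round(),W[m].max(0).round())
    m=near(605,-105,30)&(z>125)&(z<180); print("spin",m.sum(),W[m].mean(0).round(1),W[m].min(0).round(),W[m].max(0).round())
    m&=blue; print("blue",m.sum(), W[m].mean(0).round(1) if m.any() else 0)
    m=near(588,175,40)&(z>28)&(z<36); print("hubtop",m.sum(),circ(W[m][:,:2]).round(1),W[m].mean(0).round(1), (W[m].max(0)+W[m].min(0))/2)
    m=near(588,175,110)&(C.min(1)>110)&(z<14)&(z>1); h=cv2.convexHull(W[m][:,:2].astype(np.float32)); print("lid",cv2.minEnclosingCircle(h),z[m].mean())
    m=near(482,-335,45)&(z>3); 
    mm=m&brass&(z>17);print("collar top",mm.sum(),circ(W[mm][:,:2]).round(1) if mm.sum()>5 else 0,W[mm].mean(0).round(1))
    mm=m&red;print("screw",mm.sum(),W[mm].mean(0).round(1) if mm.any() else 0)
E
```

```text
scene rim 531 [ 600.5 -107.9   79. ] 109.16599149251434
ptr 88 [ 693.1 -114.6  101.2] [ 680. -120.   92.] [ 704. -107.  107.]
spin 146 [ 602.5 -111.5  151.6] [ 593. -117.  125.] [ 609. -101.  175.]
blue 0 0
hubtop 83 [587.2 180.5  15.8] [586.7 179.6  30.6] [586.37699001 180.41199711  30.68426713]
lid ((583.9559936523438, 182.2129669189453), 88.13794708251953) 5.649874639427222
collar top 136 [ 478.4 -337.7   13.7] [ 478.5 -338.2   19.6]
screw 31 [ 504.8 -330.9   13.1]
side rim 201 [ 595.7 -103.5   78.8] 108.29757841445627
ptr 21 [ 691.8 -107.4  100.3] [ 685. -120.   92.] [ 699. -101.  106.]
spin 68 [ 594.9 -101.1  151.7] [ 588. -109.  126.] [603. -95. 173.]
blue 7 [ 598.6 -101.7  154.6]
hubtop 70 [581.3 186.7  16.4] [582.4 186.3  29.9] [581.00631526 185.711178    30.42550754]
lid ((582.9396362304688, 183.23312377929688), 86.2787094116211) 4.522925792980457
collar top 27 [ 473.7 -333.    13.6] [ 473.1 -334.6   18.8]
screw 9 [ 499.8 -324.5   11.6]
```

```bash
cat >> h.py <<'E'
from scipy.spatial.transform import Rotation as Rt
def yaw():
    w,x,y,z=robot.observe()["tcp_rot"]; R=Rt.from_quat([x,y,z,w]).as_matrix(); return np.arctan2(R[1,0],R[0,0]),R
def plan(*wps):
    """print tool-frame total shifts between waypoints (x,y,z[,yaw]); spin applied first"""
    s=robot.observe(); y0,R=yaw(); p=np.array(s["ee_pos"]); print("t",s["time"],"pos",p.round(1),"yaw",round(y0,3),"tilt",R[:,2].round(4),"q",np.round(s["q"],2),"F",np.round(s["force"],1),"open",round(s["opening"],3))
    for w in wps:
        if len(w)>3:
            spin=-(w[3]-y0); R=R@Rt.from_euler("z",spin).as_matrix(); y0=w[3]
        else: spin=0
        d=R.T@(np.array(w[:3])-p); p=np.array(w[:3])
        print("spin %.3f then shift"%spin,d.round(1),"norm %.0f"%np.linalg.norm(d))
E
python3 -c "
from h import *
plan((520,-110,330))"
```

```text
t 1.3 pos [ 205.9 -510.   242.3] yaw 0.384 tilt [-0. -0. -1.] q [-1.19  0.09  0.18  1.66 -0.    1.57] F [0.2 0.3 0.5] open 1.003
spin 0.000 then shift [ 441.  -253.3  -87.7] norm 516
```

Emit:
jog_arm:
  targets:
    - {"x":36.8,"y":-21.1,"z":-7.3}
    - {"x":36.8,"y":-21.1,"z":-7.3}
    - {"x":36.8,"y":-21.1,"z":-7.3}
    - {"x":36.8,"y":-21.1,"z":-7.3}
    - {"x":36.8,"y":-21.1,"z":-7.3}
    - {"x":36.8,"y":-21.1,"z":-7.3}
    - {"x":36.8,"y":-21.1,"z":-7.3}
    - {"x":36.8,"y":-21.1,"z":-7.3}
    - {"x":36.8,"y":-21.1,"z":-7.3}
    - {"x":36.8,"y":-21.1,"z":-7.3}
    - {"x":36.8,"y":-21.1,"z":-7.3}
    - {"x":36.8,"y":-21.1,"z":-7.3}

```text
invalid input
```

Emit:
jog_arm:
  targets:
    - {"gripper":75}
    - {"gripper":75}

```text
invalid input
```

```bash
python3 - <<'E'
from h import *
plan()
p=capture("wrist"); cv2.imwrite("pics/c.png",p["img"])
W,C=cloud(p); b,g,r=C.T; z=W[:,2]
red=(r>120)&(g<70)&(b<70); blue=(b>g+25)&(b>r+30)
def near(x,y,R): return np.hypot(W[:,0]-x,W[:,1]-y)<R
rim=near(598,-106,110)&(z>106)&(z<116)&~red
print("rim",rim.sum(),circ(W[rim][:,:2]).round(1), z[rim].mean())
m=near(598,-106,125)&red&(z>80); print("ptr",m.sum(),W[m].mean(0).round(1))
m=near(598,-106,25)&(z>168)&(z<180); print("top",m.sum(),circ(W[m][:,:2]).round(1),W[m].mean(0).round(1),W[m].min(0),W[m].max(0))
m=near(598,-106,25)&(z>130)&blue; print("blue",m.sum(),W[m].mean(0).round(1))
E
```

```text
return _methods._mean(a, axis=axis, dtype=dtype,
  ret = um.true_divide(
Traceback (most recent call last):
  File "h.py", line 18, in circ
    s=least_squares(lambda a:np.hypot(*(xy-a[:2]).T)-a[2],c0,loss="soft_l1",f_scale=1.)
ValueError: Initial guess is outside of provided bounds
```

View pics/c.png

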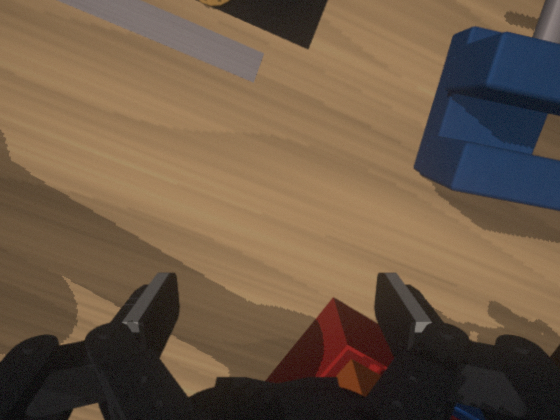

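The wrist view shows the fingers at (155,310) and (400,310). Image up is tool +x, with the mat corner at the top. I'll resend the move with full rows.

Emit:
jog_arm:
  force: 40
  targets:
    - {"gripper":75,"x":36.8,"y":-21.1,"z":-7.3,"spin":0}
    - {"gripper":75,"x":36.8,"y":-21.1,"z":-7.3,"spin":0}
    - {"gripper":75,"x":36.8,"y":-21.1,"z":-7.3,"spin":0}
    - {"gripper":75,"x":36.8,"y":-21.1,"z":-7.3,"spin":0}
    - {"gripper":75,"x":36.8,"y":-21.1,"z":-7.3,"spin":0}
    - {"gripper":75,"x":36.8,"y":-21.1,"z":-7.3,"spin":0}
    - {"gripper":75,"x":36.8,"y":-21.1,"z":-7.3,"spin":0}
    - {"gripper":75,"x":36.8,"y":-21.1,"z":-7.3,"spin":0}
    - {"gripper":75,"x":36.8,"y":-21.1,"z":-7.3,"spin":0}
    - {"gripper":75,"x":36.8,"y":-21.1,"z":-7.3,"spin":0}
    - {"gripper":75,"x":36.8,"y":-21.1,"z":-7.3,"spin":0}
    - {"gripper":75,"x":36.8,"y":-21.1,"z":-7.3,"spin":0}

```text
time: 2.55
ee_pos: [521.4, -108.2, 330.3]
tcp_rot: [0.0, 0.982, 0.191, 0.0]
force: [0.6, 0.0, 0.5]
opening: 0.751
gripper_force: 0.0
```

Emit:
jog_arm:
  targets:
    - {"gripper":75,"x":0,"y":0,"z":0,"spin":0}
    - {"gripper":75,"x":0,"y":0,"z":0,"spin":0}

```text
time: 2.75
ee_pos: [521.0, -109.1, 329.6]
tcp_rot: [-0.0, 0.981, 0.192, -0.0]
force: [-0.5, -0.3, -0.5]
opening: 0.751
gripper_force: 0.0
```

```bash
cat > m.py <<'E'
from h import *
plan()
p=capture("wrist"); cv2.imwrite("pics/d.png",p["img"])
W,C=cloud(p); b,g,r=C.T; z=W[:,2]
red=(r>120)&(g<70)&(b<70); blue=(b>g+25)&(b>r+30)
def near(x,y,R): return np.hypot(W[:,0]-x,W[:,1]-y)<R
def rep(n,m,f=True):
    print(n,m.sum(),*((circ(W[m][:,:2]).round(1) if f else 0,W[m].mean(0).round(1),W[m].min(0).round(),W[m].max(0).round()) if m.sum()>5 else ()))
rep("rim",near(598,-106,110)&(z>106)&(z<116)&~red)
rep("ptr",near(598,-106,125)&red&(z>80),0)
rep("top",near(598,-106,25)&(z>168)&(z<180))
rep("blue",near(598,-106,25)&(z>130)&blue,0)
E
python3 m.py
```

```text
t 2.75 pos [ 521.  -109.1  329.6] yaw 0.386 tilt [-7.e-04 -1.e-04 -1.e+00] q [-0.21  0.1   0.36  1.83 -0.    2.55] F [-0.5 -0.3 -0.5] open 0.751
rim 2877 [ 598.  -106.6   78.7] [ 604.9 -104.5  110. ] [ 516. -189.  106.] [680. -25. 116.]
ptr 299 0 [ 692.  -111.5  104.1] [ 682. -118.   94.] [ 702. -106.  106.]
top 259 [ 597.5 -107.6    5.1] [ 597.5 -107.6  173.1] [ 590. -115.  168.] [ 606. -100.  176.]
blue 16 0 [ 600.5 -103.1  161.4] [ 597. -106.  150.] [ 604. -101.  172.]
```

View pics/d.png

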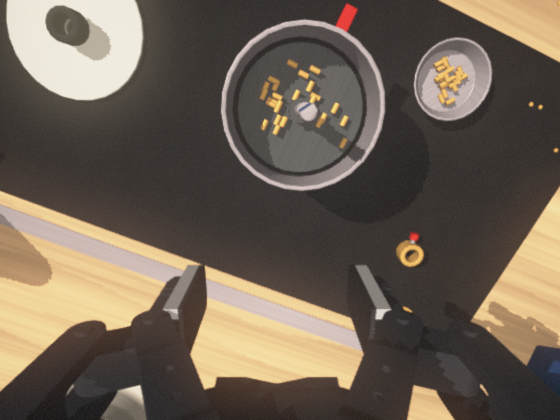

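The tub centre is at (597.7,-107) and the flat is about 1.0 rad from the pointer. In the wrist picture the spindle is at (307,110) with its blue flat on the upper left, and the lid is at the upper left. Next I go to the lid.

```bash
python3 -c "
from h import *
plan((521,-109,250,1.196),(560,100,250))"
```

```text
t 2.8 pos [ 520.5 -109.9  329.7] yaw 0.384 tilt [-5.e-04 -1.e-04 -1.e+00] q [-0.21  0.1   0.36  1.83 -0.    2.55] F [0.2 0.5 0.7] open 0.748
spin -0.812 then shift [ 1.   0.2 79.7] norm 80
spin 0.000 then shift [208.8 -40.2  -0. ] norm 213
```

Emit:
jog_arm:
  targets:
    - {"gripper":75,"x":0,"y":0,"z":10,"spin":-0.135}
    - {"gripper":75,"x":0,"y":0,"z":10,"spin":-0.135}
    - {"gripper":75,"x":0,"y":0,"z":15,"spin":-0.135}
    - {"gripper":75,"x":0,"y":0,"z":15,"spin":-0.135}
    - {"gripper":75,"x":0,"y":0,"z":15,"spin":-0.135}
    - {"gripper":75,"x":0,"y":0,"z":15,"spin":-0.135}

```text
time: 3.4
ee_pos: [519.7, -111.2, 249.4]
tcp_rot: [0.0, 0.826, 0.563, 0.0]
force: [-0.4, 0.6, 0.1]
opening: 0.748
gripper_force: 0.0
```

Emit:
jog_arm:
  targets:
    - {"gripper":75,"x":35,"y":-6.7,"z":0,"spin":0}
    - {"gripper":75,"x":35,"y":-6.7,"z":0,"spin":0}
    - {"gripper":75,"x":35,"y":-6.7,"z":0,"spin":0}
    - {"gripper":75,"x":35,"y":-6.7,"z":0,"spin":0}
    - {"gripper":75,"x":35,"y":-6.7,"z":0,"spin":0}
    - {"gripper":75,"x":35,"y":-6.7,"z":0,"spin":0}
    - {"gripper":75,"x":0,"y":0,"z":0,"spin":0}
    - {"gripper":75,"x":0,"y":0,"z":0,"spin":0}

```text
time: 4.2
ee_pos: [560.3, 99.5, 249.8]
tcp_rot: [0.0, 0.827, 0.562, -0.0]
force: [0.7, -0.5, -0.4]
opening: 0.753
gripper_force: 0.0
```

```bash
cat > l.py <<'E'
from h import *
p=capture("wrist")
W,C=cloud(p); z=W[:,2]
n=lambda R:np.hypot(W[:,0]-584,W[:,1]-183)<R
m=n(35)&(z>28)&(z<36); a=W[m][:,:2]; print("hub",m.sum(),circ(a).round(1),cv2.minEnclosingCircle(cv2.convexHull(a.astype(np.float32))),z[m].mean())
m=n(110)&(C.min(1)>100)&(z<12)&(z>2); a=W[m][:,:2]; print("lid",m.sum(),cv2.minEnclosingCircle(cv2.convexHull(a.astype(np.float32))))
plan((584,183,90),(584,183,20))
E
python3 l.py
```

```text
hub 934 [584.6 182.7  15.8] ((584.6892700195312, 182.76109313964844), 19.85920524597168) 31.28756567638279
lid 19508 ((584.3816528320312, 182.61822509765625), 84.72142791748047)
t 4.25 pos [560.3  98.9 250. ] yaw 1.193 tilt [-1.e-04 -3.e-04 -1.e+00] q [ 0.17  0.14  0.25  1.68 -0.    2.12] F [ 0.2 -0.6  0.9] open 0.752
spin 0.000 then shift [ 86.9  -9.  159.9] norm 182
spin 0.000 then shift [ 0. -0. 70.] norm 70
```

Emit:
jog_arm:
  targets:
    - {"gripper":75,"x":21.7,"y":-2.1,"z":40,"spin":0}
    - {"gripper":75,"x":21.7,"y":-2.1,"z":40,"spin":0}
    - {"gripper":75,"x":21.7,"y":-2.1,"z":40,"spin":0}
    - {"gripper":75,"x":21.8,"y":-2.0,"z":40,"spin":0}
    - {"gripper":75,"x":0,"y":0,"z":30,"spin":0}
    - {"gripper":75,"x":0,"y":0,"z":25,"spin":0}
    - {"gripper":75,"x":0,"y":0,"z":15,"spin":0}
    - {"gripper":35,"x":0,"y":0,"z":0,"spin":0}
    - {"gripper":20,"x":0,"y":0,"z":0,"spin":0}
    - {"gripper":20,"x":0,"y":0,"z":0,"spin":0}
    - {"gripper":20,"x":0,"y":0,"z":0,"spin":0}
    - {"gripper":20,"x":0,"y":0,"z":0,"spin":0}

```text
time: 5.45
ee_pos: [585.3, 184.1, 20.8]
tcp_rot: [0.0, 0.827, 0.562, 0.001]
force: [0.1, -0.6, 2.3]
opening: 0.453
gripper_force: 40.7
```

Emit:
jog_arm:
  force: 50
  targets:
    - {"gripper":20,"x":0,"y":0,"z":0,"spin":0}
    - {"gripper":20,"x":0,"y":0,"z":0,"spin":0}
    - {"gripper":20,"x":0,"y":0,"z":0,"spin":0}

```text
time: 5.75
ee_pos: [585.2, 184.2, 20.8]
tcp_rot: [0.0, 0.827, 0.562, 0.001]
force: [-0.5, -1.1, 5.9]
opening: 0.448
gripper_force: 50.2
```

Emit:
jog_arm:
  targets:
    - {"gripper":20,"x":0,"y":0,"z":-20,"spin":0}
    - {"gripper":20,"x":0,"y":0,"z":-35,"spin":0}
    - {"gripper":20,"x":0,"y":0,"z":-35,"spin":0}
    - {"gripper":20,"x":0,"y":0,"z":-35,"spin":0}
    - {"gripper":20,"x":0,"y":0,"z":-35,"spin":0}
    - {"gripper":20,"x":0,"y":0,"z":-35,"spin":0}
    - {"gripper":20,"x":0,"y":0,"z":0,"spin":0}
    - {"gripper":20,"x":0,"y":0,"z":0,"spin":0}

```text
time: 6.55
ee_pos: [585.1, 184.3, 215.0]
tcp_rot: [0.0, 0.827, 0.562, 0.0]
force: [-1.3, 0.4, -2.5]
opening: 0.453
gripper_force: 50.9
```

```bash
cat > g.py <<'E'
from h import *
s=robot.observe(); t=np.array(s["ee_pos"])
p=capture("wrist"); cv2.imwrite("pics/e.png",p["img"])
W,C=cloud(p); z=W[:,2]
m=(np.hypot(W[:,0]-t[0],W[:,1]-t[1])<105)&(C.min(1)>95)&(abs(z-(t[2]-15))<12); a=W[m][:,:2]; 
# radial outer edge points -> circle
c=a.mean(0)
h=cv2.convexHull(a.astype(np.float32))[:,0]
print("lid",m.sum(),"hull circ",circ(h).round(1),"z",np.percentile(z[m],[5,50,95]).round(1))
A=np.c_[W[m][:,:2]-t[:2],np.ones(m.sum())]; k=np.linalg.lstsq(A,z[m],rcond=None)[0]; print("plane tilt",k[:2].round(4),"z at tcp",k[2].round(1))
plan((597.7,-107,t[2]))
E
python3 g.py
```

```text
lid 61243 hull circ [586.1 184.9  83. ] z [199.8 200.8 201.8]
plane tilt [-0.0003 -0.0008] z at tcp 200.8
t 6.6 pos [584.7 184.1 213.8] yaw 1.194 tilt [-1.1e-03 -3.0e-04 -1.0e+00] q [0.31 0.23 0.29 1.62 0.   2.25] F [ 0.1  0.1 -2.8] open 0.452
spin 0.000 then shift [-265.9  119.3   -1.2] norm 291
```

View pics/e.png

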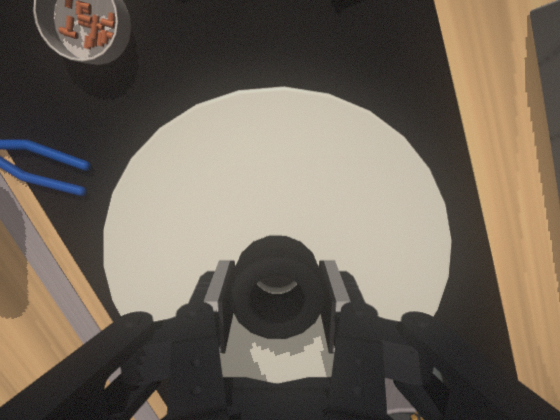

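The lid is gripped and level, with the hub at (275,285) between the fingers. Now I carry it over the tub.

Emit:
jog_arm:
  targets:
    - {"gripper":20,"x":-22,"y":10,"z":0,"spin":0}
    - {"gripper":20,"x":-33,"y":15,"z":0,"spin":0}
    - {"gripper":20,"x":-33,"y":15,"z":0,"spin":0}
    - {"gripper":20,"x":-33,"y":15,"z":0,"spin":0}
    - {"gripper":20,"x":-33,"y":15,"z":0,"spin":0}
    - {"gripper":20,"x":-33,"y":15,"z":0,"spin":0}
    - {"gripper":20,"x":-33,"y":15,"z":0,"spin":0}
    - {"gripper":20,"x":-30,"y":13,"z":0,"spin":0}
    - {"gripper":20,"x":-16,"y":6.3,"z":0,"spin":0}
    - {"gripper":20,"x":0,"y":0,"z":0,"spin":0}
    - {"gripper":20,"x":0,"y":0,"z":0,"spin":0}
    - {"gripper":20,"x":0,"y":0,"z":0,"spin":0}

```text
time: 7.8
ee_pos: [597.7, -106.0, 214.4]
tcp_rot: [-0.0, 0.827, 0.563, -0.0]
force: [-0.0, 0.7, -1.1]
opening: 0.447
gripper_force: 50.9
```

```bash
cat > k.py <<'E'
from h import *
from scipy.optimize import least_squares
s=robot.observe(); t=np.array(s["ee_pos"]); y0,R=yaw()
p=capture("wrist")
W,C=cloud(p); z=W[:,2]; lz=t[2]-14
m=(np.hypot(W[:,0]-t[0],W[:,1]-t[1])<105)&(C.min(1)>95)&(abs(z-lz)<8)
h=cv2.convexHull(W[m][:,:2].astype(np.float32))[:,0]
l=(h-t[:2])@R[:2,:2]   # tool xy
l=l[l[:,0]>15]
for fr in (1,0):
  f=least_squares(lambda a:np.hypot(l[:,0]-a[0],l[:,1]-a[1])-(84 if fr else a[2]),[0,0,84],loss="soft_l1").x
  print("lid centre in tool",f.round(2),"world",(t[:2]+R[:2,:2]@f[:2]).round(1))
m=(abs(z-(t[2]+10))<5)&(C.max(1)<70)&(np.hypot(W[:,0]-t[0],W[:,1]-t[1])<24); print("hub",m.sum(),circ(W[m][:,:2]).round(1) if m.sum()>10 else 0)
for n in("scene","side"):
  p=capture(n);W,C=cloud(p);z=W[:,2]
  m=(np.hypot(W[:,0]-t[0],W[:,1]-t[1])<105)&(C.min(1)>95)&(abs(z-lz)<10)
  h=cv2.convexHull(W[m][:,:2].astype(np.float32));print(n,cv2.minEnclosingCircle(h),z[m].mean())
plan((597.7,-107,t[2]))
E
python3 k.py
```

```text
lid centre in tool [-0.36  0.71 84.  ] world [ 598.3 -106.6]
lid centre in tool [ 0.63  0.65 83.19] world [ 598.6 -105.7]
hub 5352 [ 599.1 -104.4   15.9]
scene ((599.8687744140625, -107.69547271728516), 85.04747009277344) 199.38718708494685
side ((594.9122314453125, -104.38929748535156), 86.01824188232422) 198.49888355034065
t 7.95 pos [ 597.9 -106.1  214.9] yaw 1.195 tilt [ 0.e+00  1.e-04 -1.e+00] q [-0.18  0.22  0.27  1.62  0.    1.77] F [-0.4  0.9 -2.3] open 0.451
spin 0.000 then shift [-0.9  0.2  0.5] norm 1
```

Emit:
jog_arm:
  targets:
    - {"gripper":20,"x":-0.5,"y":0,"z":10,"spin":0}
    - {"gripper":20,"x":0,"y":0,"z":10,"spin":0}
    - {"gripper":20,"x":0,"y":0,"z":8,"spin":0}
    - {"gripper":20,"x":0,"y":0,"z":8,"spin":0}
    - {"gripper":20,"x":0,"y":0,"z":8,"spin":0}
    - {"gripper":20,"x":0,"y":0,"z":8,"spin":0}

```text
time: 8.55
ee_pos: [597.6, -107.7, 162.1]
tcp_rot: [-0.0, 0.827, 0.562, -0.0]
force: [-0.7, -0.2, -1.7]
opening: 0.449
gripper_force: 50.9
```

Force stays low, so the spindle is in the hole (underside at about 142 mm, below the spindle top).

Emit:
jog_arm:
  targets:
    - {"gripper":20,"x":0,"y":0,"z":8,"spin":0}
    - {"gripper":20,"x":0,"y":0,"z":8,"spin":0}
    - {"gripper":20,"x":0,"y":0,"z":8,"spin":0}
    - {"gripper":20,"x":0,"y":0,"z":5,"spin":0}
    - {"gripper":20,"x":0,"y":0,"z":2,"spin":0}
    - {"gripper":20,"x":0,"y":0,"z":0,"spin":0}

```text
time: 9.15
ee_pos: [597.6, -107.6, 131.7]
tcp_rot: [-0.0, 0.827, 0.562, -0.0]
force: [-0.8, 0.6, -2.6]
opening: 0.444
gripper_force: 50.9
```

Emit:
jog_arm:
  targets:
    - {"gripper":20,"x":0,"y":0,"z":1,"spin":0}
    - {"gripper":20,"x":0,"y":0,"z":0.7,"spin":0}
    - {"gripper":20,"x":0,"y":0,"z":0,"spin":0}
    - {"gripper":20,"x":0,"y":0,"z":0,"spin":0}

```text
time: 9.55
ee_pos: [597.8, -107.7, 130.8]
tcp_rot: [0.0, 0.827, 0.562, 0.0]
force: [-1.0, 0.4, 3.3]
opening: 0.449
gripper_force: 51.2
```

Emit:
jog_arm:
  targets:
    - {"gripper":60,"x":0,"y":0,"z":0,"spin":0}
    - {"gripper":75,"x":0,"y":0,"z":0,"spin":0}
    - {"gripper":75,"x":0,"y":0,"z":0,"spin":0}
    - {"gripper":75,"x":0,"y":0,"z":0,"spin":0}
    - {"gripper":75,"x":0,"y":0,"z":-20,"spin":0}
    - {"gripper":75,"x":0,"y":0,"z":-25,"spin":0}
    - {"gripper":75,"x":-10,"y":0,"z":-25,"spin":0}
    - {"gripper":75,"x":-30,"y":0,"z":-25,"spin":0}
    - {"gripper":75,"x":-30,"y":0,"z":-25,"spin":0}
    - {"gripper":75,"x":0,"y":0,"z":0,"spin":0}
    - {"gripper":75,"x":0,"y":0,"z":0,"spin":0}

```text
time: 10.65
ee_pos: [572.0, -173.2, 250.4]
tcp_rot: [0.0, 0.827, 0.562, 0.0]
force: [0.4, -0.3, -0.6]
opening: 0.75
gripper_force: 0.0
```

```bash
cat > n.py <<'E'
from h import *
plan()
p=capture("wrist"); cv2.imwrite("pics/f.png",p["img"])
W,C=cloud(p); z=W[:,2]; b,g,r=C.T
blue=(b>g+25)&(b>r+30)
n=lambda R:np.hypot(W[:,0]-597.7,W[:,1]+107)<R
m=n(105)&(C.min(1)>95)&(z<124)&(z>104); h=cv2.convexHull(W[m][:,:2].astype(np.float32)); print("lid",cv2.minEnclosingCircle(h))
k=np.linalg.lstsq(np.c_[W[m][:,:2]-[597.7,-107],np.ones(m.sum())],z[m],rcond=None)[0];print("plane",k.round(4))
m=n(35)&(z>137)&(z<145);a=W[m][:,:2];print("hub",m.sum(),z[m].mean(),cv2.minEnclosingCircle(cv2.convexHull(a.astype(np.float32))))
t=n(14)&(z>170)&(z<178);a=W[t][:,:2];print("top",t.sum(),a.mean(0),cv2.minEnclosingCircle(cv2.convexHull(a.astype(np.float32))),cv2.minAreaRect(a.astype(np.float32)))
m=n(14)&(z>146)&blue
print("blue",m.sum(),W[m].mean(0)); q=W[m][:,:2];q=q-q.mean(0);v=np.linalg.svd(q,full_matrices=False)[2][0];print("edge dir",np.arctan2(v[1],v[0]),"std",q.std(0))
E
python3 n.py; python3 -c "
import cv2;i=cv2.imread('pics/f.png');cv2.imwrite('pics/f.png',i)"
```

```text
t 10.65 pos [ 572.  -173.2  250.4] yaw 1.192 tilt [ 1.e-03 -1.e-04 -1.e+00] q [-0.29  0.21  0.33  1.69  0.    1.66] F [ 0.4 -0.3 -0.6] open 0.75
lid ((600.0725708007812, -109.04185485839844), 85.58972930908203)
plane [-1.800000e-03 -1.900000e-03  1.165294e+02]
hub 1909 141.29346473329994 ((598.2661743164062, -107.99866485595703), 19.97040557861328)
top 473 [ 597.66048695 -107.7207237 ] ((598.3292846679688, -106.76512908935547), 7.9548187255859375) ((597.3084716796875, -108.20909881591797), (12.0938720703125, 15.59220027923584), 54.86784744262695)
blue 0 [nan nan nan]n.py:12: RuntimeWarning: Mean of empty slice.
  print("blue",m.sum(),W[m].mean(0)); q=W[m][:,:2];q=q-q.mean(0);v=np.linalg.svd(q,full_matrices=False)[2][0];print("edge dir",np.arctan2(v[1],v[0]),"std",q.std(0))
  ret = um.true_divide(
Traceback (most recent call last):
  File "n.py", line 12, in <module>
    print("blue",m.sum(),W[m].mean(0)); q=W[m][:,:2];q=q-q.mean(0);v=np.linalg.svd(q,full_matrices=False)[2][0];print("edge dir",np.arctan2(v[1],v[0]),"std",q.std(0))
                                                                     ~~~~~~~~~~~~~~~~~~~~~~~~~~~~~~~~~~~~~~~^^^
IndexError: index 0 is out of bounds for axis 0 with size 0
```

View pics/f.png

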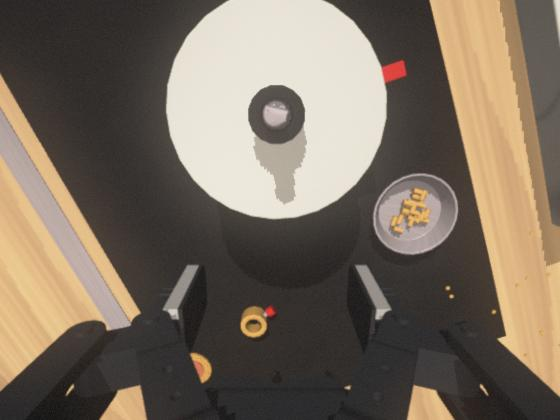

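The lid is seated and level: top at 116.5 mm and hub top at 141.3 mm. The spindle's top outline (12 x 15.6 mm) puts the flat normal at 0.958 rad in the world.

Emit:
jog_arm:
  targets:
    - {"gripper":50,"x":0,"y":0,"z":-3,"spin":-0.1483}
    - {"gripper":50,"x":0,"y":0,"z":0,"spin":-0.1483}
    - {"gripper":50,"x":0,"y":0,"z":0,"spin":-0.1483}
    - {"gripper":50,"x":0,"y":0,"z":0,"spin":-0.1483}
    - {"gripper":50,"x":0,"y":0,"z":0,"spin":-0.1483}
    - {"gripper":50,"x":0,"y":0,"z":0,"spin":-0.1483}
    - {"gripper":50,"x":0,"y":0,"z":0,"spin":-0.1483}
    - {"gripper":50,"x":0,"y":0,"z":0,"spin":-0.1483}
    - {"gripper":50,"x":0,"y":0,"z":0,"spin":-0.1483}
    - {"gripper":50,"x":0,"y":0,"z":0,"spin":0}
    - {"gripper":50,"x":0,"y":0,"z":0,"spin":0}

```text
time: 11.8
ee_pos: [571.9, -171.9, 252.2]
tcp_rot: [-0.001, 0.303, 0.953, 0.0]
force: [-0.6, 0.8, 0.5]
opening: 0.504
gripper_force: 0.0
```

```bash
python3 -c "
from h import *
plan((598,-107.2,240,2.529),(598,-107.2,156.5))"
```

```text
t 11.8 pos [ 571.9 -171.9  252.2] yaw 2.525 tilt [-1.4e-03  5.0e-04 -1.0e+00] q [-0.29  0.21  0.33  1.7   0.    0.32] F [-0.6  0.8  0.5] open 0.504
spin -0.004 then shift [15.8 68.  12.2] norm 71
spin 0.000 then shift [-0.1  0.  83.5] norm 84
```

Emit:
jog_arm:
  targets:
    - {"gripper":50,"x":5.3,"y":22.7,"z":0,"spin":-0.004}
    - {"gripper":50,"x":5.3,"y":22.7,"z":6,"spin":0}
    - {"gripper":50,"x":5.2,"y":22.6,"z":6,"spin":0}
    - {"gripper":50,"x":0,"y":0,"z":0,"spin":0}
    - {"gripper":50,"x":0,"y":0,"z":20,"spin":0}
    - {"gripper":50,"x":0,"y":0,"z":0,"spin":0}

```text
time: 12.4
ee_pos: [597.1, -107.9, 218.8]
tcp_rot: [-0.002, 0.301, 0.954, -0.0]
force: [-1.0, -0.9, 0.4]
opening: 0.503
gripper_force: 0.0
```

```bash
python3 -c "
from h import *
plan((598,-107.2,156.5,2.529))"
```

```text
t 12.4 pos [ 597.1 -107.9  218.8] yaw 2.53 tilt [-3.5e-03  5.0e-04 -1.0e+00] q [-0.18  0.22  0.28  1.63 -0.    0.43] F [-1.  -0.9  0.4] open 0.503
spin 0.001 then shift [-0.6  1.2 62.3] norm 62
```

Emit:
jog_arm:
  force: 30
  targets:
    - {"gripper":50,"x":-0.5,"y":-0.7,"z":22,"spin":0}
    - {"gripper":50,"x":0,"y":0,"z":20,"spin":0}
    - {"gripper":50,"x":0,"y":0,"z":15,"spin":0}
    - {"gripper":40,"x":0,"y":0,"z":5,"spin":0}
    - {"gripper":25,"x":0,"y":0,"z":0,"spin":0}
    - {"gripper":5,"x":0,"y":0,"z":0,"spin":0}
    - {"gripper":5,"x":0,"y":0,"z":0,"spin":0}
    - {"gripper":5,"x":0,"y":0,"z":0,"spin":0}
    - {"gripper":5,"x":0,"y":0,"z":0,"spin":0}
    - {"gripper":5,"x":0,"y":0,"z":0,"spin":0}

```text
time: 13.4
ee_pos: [598.4, -108.6, 160.2]
tcp_rot: [0.001, 0.3, 0.954, 0.0]
force: [2.4, 4.7, 5.8]
opening: 0.126
gripper_force: 31.7
```

```bash
python3 -c "
from h import *
plan(); s=robot.observe(); print(s['opening']*85, s['gripper_force'], s['torque'])"
```

```text
t 13.4 pos [ 598.4 -108.6  160.2] yaw 2.533 tilt [ 1.8e-03  1.0e-04 -1.0e+00] q [-0.18  0.21  0.15  1.51  0.    0.43] F [2.4 4.7 5.8] open 0.126
10.743910954903145 31.671928726136684 [ 0.71143763 -0.21821634 -0.04618861]
```

Opening is about 12 mm, allowing for the 1.5–2 mm under-reading seen on the hub, so the fingers are square across the flat. Now I turn it, orbiting the axis.

Emit:
jog_arm:
  targets:
    - {"gripper":5,"x":0.25,"y":0,"z":0,"spin":0.1}
    - {"gripper":5,"x":0.25,"y":0,"z":0,"spin":0.1}
    - {"gripper":5,"x":0.2,"y":0,"z":0,"spin":0.1}
    - {"gripper":5,"x":0.2,"y":0,"z":0,"spin":0.1}
    - {"gripper":5,"x":0.2,"y":0,"z":0,"spin":0.1}
    - {"gripper":5,"x":0.2,"y":0,"z":0,"spin":0.1}
    - {"gripper":5,"x":0.2,"y":0,"z":0,"spin":0.1}
    - {"gripper":5,"x":0.2,"y":0,"z":0,"spin":0.1}
    - {"gripper":5,"x":0.2,"y":0,"z":0,"spin":0.1}
    - {"gripper":5,"x":0.2,"y":0,"z":0,"spin":0.1}
    - {"gripper":5,"x":0,"y":0,"z":0,"spin":0.005}
    - {"gripper":5,"x":0,"y":0,"z":0,"spin":0}

```text
time: 14.6
ee_pos: [596.2, -107.7, 160.1]
tcp_rot: [0.0, 0.723, 0.691, -0.001]
force: [-5.0, 0.0, 7.4]
opening: 0.127
gripper_force: 31.4
```

```bash
python3 -c "
from h import *
plan((598,-107,156,1.523)); s=robot.observe(); print(s['opening']*85, s['gripper_force'], s['torque'])"
```

```text
t 14.6 pos [ 596.2 -107.7  160.1] yaw 1.526 tilt [-6.0e-04 -1.2e-03 -1.0e+00] q [-0.18  0.21  0.15  1.52 -0.    1.44] F [-5.   0.   7.4] open 0.127
spin 0.003 then shift [0.8 1.8 4.1] norm 5
10.82014808724111 31.3540629070485 [ 0.02466218  1.07477202 -0.0299708 ]
```

Emit:
jog_arm:
  targets:
    - {"gripper":5,"x":0,"y":0,"z":0,"spin":0}
    - {"gripper":5,"x":0,"y":0,"z":0,"spin":0}
    - {"gripper":30,"x":0,"y":0,"z":0,"spin":0}
    - {"gripper":60,"x":0,"y":0,"z":0,"spin":0}
    - {"gripper":60,"x":0,"y":0,"z":0,"spin":0}
    - {"gripper":60,"x":0,"y":0,"z":0,"spin":0}
    - {"gripper":60,"x":0,"y":0,"z":-25,"spin":0}
    - {"gripper":60,"x":0,"y":0,"z":-25,"spin":0}
    - {"gripper":60,"x":-35,"y":0,"z":-20,"spin":0}
    - {"gripper":60,"x":-35,"y":0,"z":-20,"spin":0}
    - {"gripper":60,"x":0,"y":0,"z":0,"spin":0}
    - {"gripper":60,"x":0,"y":0,"z":0,"spin":0}

```text
time: 15.8
ee_pos: [593.9, -177.6, 249.1]
tcp_rot: [0.0, 0.723, 0.691, 0.0]
force: [-0.4, -0.5, 0.0]
opening: 0.601
gripper_force: 0.0
```

```bash
sed -i 's/^print("blue".*//' n.py; cat >> n.py <<'E'
red=(r>120)&(g<70)&(b<70)
m=n(125)&red&(z>80); print("ptr",m.sum(),W[m].mean(0)); 
t=np.hypot(W[:,0]-476,W[:,1]+336)<45
m=t&(z>17)&(z<23)&~red; print("collar",m.sum(), circ(W[m][:,:2]) if m.sum()>9 else 0)
m=t&red&(z>3); print("screw",m.sum(),W[m].mean(0))
plan((500,-260,240,3.42))
E
python3 n.py
```

```text
t 15.8 pos [ 593.9 -177.6  249.1] yaw 1.526 tilt [ 3.e-04  1.e-04 -1.e+00] q [-0.29  0.26  0.39  1.7   0.    1.32] F [-0.4 -0.5  0. ] open 0.601
lid ((600.0401611328125, -108.71981811523438), 85.72965240478516)
plane [-1.400000e-03 -1.900000e-03  1.165283e+02]
hub 1908 141.31772725801972 ((598.344482421875, -108.22591400146484), 20.00487518310547)
top 487 [ 597.19608889 -106.58667386] ((598.3447265625, -106.73272705078125), 7.951884746551514) ((596.6742553710938, -106.77677917480469), (15.529291152954102, 11.979918479919434), 87.84540557861328)
ptr 63 [ 697.86881496 -112.13048361  104.01716118]
collar 0 0
screw 0 [nan nan nan]
t 15.85 pos [ 593.8 -176.8  248.5] yaw 1.527 tilt [-7.e-04  5.e-04 -1.e+00] q [-0.29  0.26  0.39  1.7   0.    1.32] F [-0.2  0.8 -0.1] open 0.599
spin -1.893 then shift [113.  -54.2   8.5] norm 126n.py:17: RuntimeWarning: Mean of empty slice.
  m=t&red&(z>3); print("screw",m.sum(),W[m].mean(0))
  ret = um.true_divide(
```

View pics/f.png

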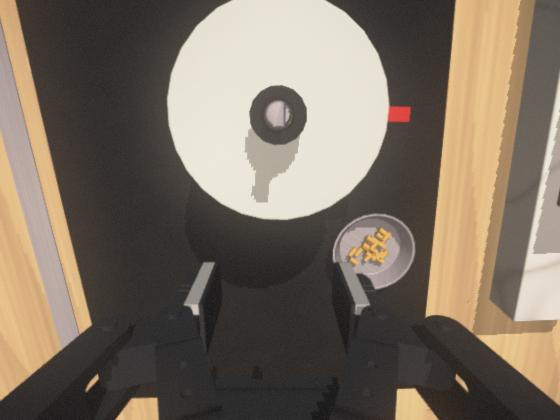

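The flat (blue edge at (288,115)) now faces the pointer at (400,113), within about 0.01 rad. Next, the collar.

Emit:
jog_arm:
  targets:
    - {"gripper":75,"x":-30,"y":0,"z":0,"spin":0}
    - {"gripper":75,"x":-35,"y":0,"z":0,"spin":0}
    - {"gripper":75,"x":-35,"y":0,"z":0,"spin":-0.145}
    - {"gripper":75,"x":0,"y":0,"z":0,"spin":-0.146}
    - {"gripper":75,"x":0,"y":0,"z":0,"spin":-0.146}
    - {"gripper":75,"x":0,"y":0,"z":0,"spin":-0.146}
    - {"gripper":75,"x":0,"y":0,"z":0,"spin":-0.146}
    - {"gripper":75,"x":0,"y":0,"z":0,"spin":-0.146}
    - {"gripper":75,"x":0,"y":0,"z":0,"spin":-0.146}
    - {"gripper":75,"x":0,"y":0,"z":0,"spin":-0.146}
    - {"gripper":75,"x":0,"y":0,"z":0,"spin":-0.146}
    - {"gripper":75,"x":0,"y":0,"z":0,"spin":-0.146}

```text
time: 17.05
ee_pos: [589.7, -275.5, 248.1]
tcp_rot: [-0.001, 0.074, 0.997, 0.0]
force: [-0.3, -0.3, 0.5]
opening: 0.753
gripper_force: 0.0
```

Emit:
jog_arm:
  targets:
    - {"gripper":75,"x":0,"y":0,"z":0,"spin":-0.146}
    - {"gripper":75,"x":0,"y":0,"z":0,"spin":-0.146}
    - {"gripper":75,"x":0,"y":0,"z":0,"spin":-0.146}
    - {"gripper":75,"x":0,"y":0,"z":0,"spin":0}

```text
time: 17.45
ee_pos: [589.6, -275.7, 248.2]
tcp_rot: [-0.001, -0.143, 0.99, 0.0]
force: [-0.2, 0.6, -0.8]
opening: 0.754
gripper_force: 0.0
```

```bash
python3 -c "
from h import *
plan((543,-317,230))"
```

```text
t 17.45 pos [ 589.6 -275.7  248.2] yaw -2.855 tilt [-1.4e-03  8.0e-04 -1.0e+00] q [-0.44  0.35  0.5   1.72  0.   -0.72] F [-0.2  0.6 -0.8] open 0.754
spin 0.000 then shift [ 56.4 -26.5  18.2] norm 65
```

Emit:
jog_arm:
  targets:
    - {"gripper":75,"x":28,"y":-13,"z":10,"spin":0}
    - {"gripper":75,"x":28,"y":-13,"z":20,"spin":0}
    - {"gripper":75,"x":0,"y":0,"z":20,"spin":0}
    - {"gripper":75,"x":0,"y":0,"z":0,"spin":0}
    - {"gripper":75,"x":0,"y":0,"z":0,"spin":0}

```text
time: 17.95
ee_pos: [543.1, -316.8, 199.2]
tcp_rot: [-0.0, -0.14, 0.99, 0.0]
force: [-0.3, 0.4, -0.8]
opening: 0.751
gripper_force: 0.0
```

```bash
cat > c.py <<'E'
from h import *
p=capture("wrist"); cv2.imwrite("pics/g.png",p["img"])
W,C=cloud(p); z=W[:,2]; b,g,r=C.T
red=(r>110)&(g<60)&(b<60)
t=np.hypot(W[:,0]-476,W[:,1]+336)<45
m=t&(z>18)&(z<23)&~red; a=W[m][:,:2]; print("collar",m.sum(),z[m].mean(), circ(a),cv2.minEnclosingCircle(cv2.convexHull(a.astype(np.float32))))
c=cv2.minEnclosingCircle(cv2.convexHull(a.astype(np.float32)))[0]
m=t&red&(z>3); s=W[m]; print("screw",m.sum(),s.mean(0),s.min(0),s.max(0),"dir",np.arctan2(s[:,1].mean()-c[1],s[:,0].mean()-c[0]))
plan((c[0],c[1],15))
E
python3 c.py
```

```text
collar 755 20.29112070031662 [ 476.4175233  -336.53110572   13.61403697] ((476.5124206542969, -336.5592041015625), 16.94314193725586)
screw 68 [ 502.59675169 -331.31337399   14.13219708] [ 496.9842281  -336.15343038    8.96354087] [ 507.24042612 -323.36811822   17.86800572] dir 0.19846301870915878
t 18.0 pos [ 543.5 -316.9  199.9] yaw -2.86 tilt [ 4.e-04 -1.e-04 -1.e+00] q [-0.53  0.27  0.3   1.6   0.   -0.81] F [0.1 0.5 0.4] open 0.752
spin 0.000 then shift [ 69.9  -0.2 184.9] norm 198
```

View pics/g.png

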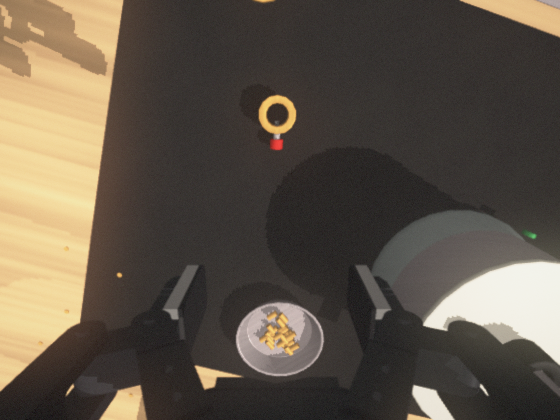

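Emit:
jog_arm:
  force: 40
  targets:
    - {"gripper":75,"x":23,"y":0,"z":30,"spin":0}
    - {"gripper":75,"x":23,"y":0,"z":30,"spin":0}
    - {"gripper":75,"x":24,"y":0,"z":30,"spin":0}
    - {"gripper":75,"x":0,"y":0,"z":30,"spin":0}
    - {"gripper":75,"x":0,"y":0,"z":30,"spin":0}
    - {"gripper":75,"x":0,"y":0,"z":0,"spin":0}
    - {"gripper":75,"x":0,"y":0,"z":0,"spin":0}

```text
time: 18.7
ee_pos: [476.5, -336.9, 50.5]
tcp_rot: [0.0, -0.141, 0.99, -0.0]
force: [0.0, 0.7, 0.3]
opening: 0.747
gripper_force: 0.0
```

```bash
python3 -c "
from h import *
p=capture('wrist');i=p['img'].astype(int);b,g,r=i[...,0],i[...,1],i[...,2]
m=(r>110)&(g<60)&(b<60);v,u=np.nonzero(m);print('red px',m.sum(),u.mean(),v.mean(),u.min(),u.max(),v.min(),v.max())
W,C=cloud(p,m);print(np.median(W,0))
plan((476.4,-336.6,16))"
```

```text
red px 105 273.03809523809525 292.1047619047619 267 287 286 303
[ 499.65311861 -333.84268147   13.68498297]
t 18.75 pos [ 477.  -337.3   51.4] yaw -2.858 tilt [ 0.0019 -0.0013 -1.    ] q [-0.62  0.18 -0.09  1.3   0.   -0.9 ] F [-0.9 -0.1 -0.7] open 0.751
spin 0.000 then shift [ 0.4  1.  35.4] norm 35
```

Emit:
jog_arm:
  targets:
    - {"gripper":75,"x":0,"y":0,"z":15,"spin":0}
    - {"gripper":75,"x":0,"y":0,"z":14,"spin":0}
    - {"gripper":75,"x":0,"y":0,"z":5,"spin":0}
    - {"gripper":75,"x":0,"y":0,"z":0,"spin":0}

```text
time: 19.15
ee_pos: [475.1, -336.6, 13.8]
tcp_rot: [-0.001, -0.141, 0.99, 0.001]
force: [-0.1, 0.8, -0.7]
opening: 0.752
gripper_force: 0.0
```

Emit:
jog_arm:
  targets:
    - {"gripper":50,"x":0,"y":0,"z":0,"spin":0}
    - {"gripper":30,"x":0,"y":0,"z":0,"spin":0}
    - {"gripper":20,"x":0,"y":0,"z":0,"spin":0}
    - {"gripper":20,"x":0,"y":0,"z":0,"spin":0}
    - {"gripper":20,"x":0,"y":0,"z":0,"spin":0}
    - {"gripper":20,"x":0,"y":0,"z":0,"spin":0}
    - {"gripper":20,"x":0,"y":0,"z":0,"spin":0}

```text
time: 19.85
ee_pos: [476.2, -337.4, 15.9]
tcp_rot: [0.0, -0.141, 0.99, -0.0]
force: [-0.4, 0.0, 5.7]
opening: 0.37
gripper_force: 40.6
```

Emit:
jog_arm:
  targets:
    - {"gripper":20,"x":0,"y":0,"z":-20,"spin":0}
    - {"gripper":20,"x":0,"y":0,"z":-40,"spin":0}
    - {"gripper":20,"x":0,"y":0,"z":-40,"spin":0}
    - {"gripper":20,"x":0,"y":0,"z":-40,"spin":0}
    - {"gripper":20,"x":0,"y":0,"z":-40,"spin":0}
    - {"gripper":20,"x":0,"y":0,"z":-30,"spin":0}
    - {"gripper":20,"x":0,"y":0,"z":0,"spin":0}
    - {"gripper":20,"x":0,"y":0,"z":0,"spin":0}

```text
time: 20.65
ee_pos: [475.9, -337.2, 225.0]
tcp_rot: [0.0, -0.141, 0.99, -0.0]
force: [-0.2, -0.8, -1.4]
opening: 0.368
gripper_force: 40.0
```

```bash
cat > e.py <<'E'
from h import *
s=robot.observe(); t=np.array(s["ee_pos"]); y0,R=yaw()
for nm in ("wrist","scene","side"):
  p=capture(nm)
  if nm=="wrist": cv2.imwrite("pics/w.png",p["img"])
  W,C=cloud(p); z=W[:,2]; b,g,r=C.T
  red=(r>100)&(g<60)&(b<60); brass=(r>b+45)&(r>90)&~red
  n=np.hypot(W[:,0]-t[0],W[:,1]-t[1])<45; hz=abs(z-(t[2]+0))<16
  m=n&hz&brass; top=m&(z>np.percentile(z[m],97)-3) if m.any() else m; a=W[top][:,:2]
  print(nm,"collar",m.sum(),top.sum(),z[top].mean().round(1) if top.any() else 0, circ(a).round(1) if top.sum()>8 else 0)
  if nm=="wrist" and top.sum()>30:
    k=np.linalg.lstsq(np.c_[a-a.mean(0),np.ones(len(a))],z[top],rcond=None)[0]; print("tilt",k.round(3))
    print("centre in tool",((circ(a)[:2]-t[:2])@R[:2,:2]).round(1))
  m=n&hz&red; q=W[m]
  if m.any(): print("screw",m.sum(),q.mean(0).round(1),"dir",np.arctan2(*(q.mean(0)[:2]-circ(a)[:2])[::-1]).round(3) if top.sum()>8 else 0)
plan((598.2,-107,t[2],-0.045+np.pi-2*np.pi))
E
python3 e.py
```

```text
wrist collar 4715 2745 229.1 [ 476.2 -337.8   13.4]
tilt [ -0.     -0.    229.144]
centre in tool [-0.  -0.7]
screw 173 [ 500.8 -333.   223. ] dir 0.192
scene collar 210 76 228.0 [ 476.8 -340.4   14.8]
screw 34 [ 505.3 -332.3  219.5] dir 0.274
side collar 60 6 238.1 0
t 20.8 pos [ 475.3 -336.7  223.3] yaw -2.859 tilt [-0.0022  0.0016 -1.    ] q [-0.62  0.16  0.22  1.63  0.   -0.9 ] F [ 0.1  0.  -0.4] open 0.371
spin 0.328 then shift [-112.4  235.    -1.6] norm 261
```

View pics/w.png

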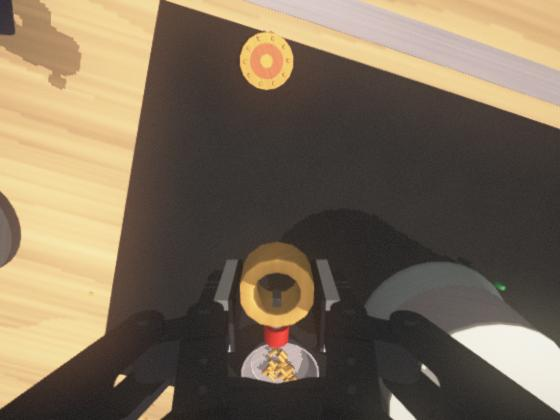

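The collar is level and centred at (277,290), with the screw at (276,335) straight behind, along tool -x. Now I take it over the spindle.

Emit:
jog_arm:
  targets:
    - {"gripper":20,"x":0,"y":0,"z":0,"spin":0.109}
    - {"gripper":20,"x":0,"y":0,"z":0,"spin":0.11}
    - {"gripper":20,"x":0,"y":0,"z":0,"spin":0.109}
    - {"gripper":20,"x":-14,"y":29,"z":0,"spin":0}
    - {"gripper":20,"x":-14,"y":29,"z":0,"spin":0}
    - {"gripper":20,"x":-14,"y":29,"z":0,"spin":0}
    - {"gripper":20,"x":-14,"y":29,"z":0,"spin":0}
    - {"gripper":20,"x":-14,"y":29,"z":0,"spin":0}
    - {"gripper":20,"x":-14,"y":29,"z":0,"spin":0}
    - {"gripper":20,"x":-14,"y":29,"z":0,"spin":0}
    - {"gripper":20,"x":-10,"y":20,"z":0,"spin":0}
    - {"gripper":20,"x":-4,"y":12,"z":0,"spin":0}

```text
time: 22.0
ee_pos: [598.5, -105.7, 223.5]
tcp_rot: [-0.001, 0.022, 1.0, 0.0]
force: [-0.1, -0.5, -1.8]
opening: 0.365
gripper_force: 40.0
```

Emit:
jog_arm:
  targets:
    - {"gripper":20,"x":0,"y":0,"z":0,"spin":0}
    - {"gripper":20,"x":0,"y":0,"z":0,"spin":0}
    - {"gripper":20,"x":0,"y":0,"z":0,"spin":0}

```text
time: 22.3
ee_pos: [597.8, -108.4, 225.1]
tcp_rot: [-0.0, 0.023, 1.0, -0.0]
force: [0.7, -0.6, -0.7]
opening: 0.372
gripper_force: 40.0
```

```bash
sed -i 's/598.2,-107,t/598.2,-107.3,t/' e.py; python3 e.py
```

```text
wrist collar 4542 2715 229.3 [ 598.  -108.9   13.4]
tilt [-2.00000e-03  1.00000e-03  2.29305e+02]
centre in tool [-0.2 -0.5]
screw 76 [ 621.7 -112.1  223.1] dir -0.131
scene collar 147 56 228.5 [ 601.  -110.2   13.8]
screw 31 [ 628.1 -113.2  221.4] dir -0.109
side collar 36 14 228.1 [ 607.4 -103.4   24.6]
screw 4 [ 624.1 -103.9  220.1] dir -0.03
t 22.45 pos [ 598.  -108.2  225.3] yaw 3.095 tilt [ 2.e-04 -1.e-04 -1.e+00] q [-0.18  0.22  0.3   1.64 -0.   -0.13] F [ 0.6  1.4 -0.4] open 0.37
spin 6.282 then shift [-0.2  0.9  0.2] norm 1
```

Emit:
jog_arm:
  targets:
    - {"gripper":20,"x":0,"y":1.2,"z":12,"spin":0}
    - {"gripper":20,"x":0,"y":0,"z":12,"spin":0}
    - {"gripper":20,"x":0,"y":0,"z":8,"spin":0}
    - {"gripper":20,"x":0,"y":0,"z":3,"spin":0}
    - {"gripper":20,"x":0,"y":0,"z":3,"spin":0}
    - {"gripper":20,"x":0,"y":0,"z":2,"spin":0}
    - {"gripper":20,"x":0,"y":0,"z":2,"spin":0}

```text
time: 23.15
ee_pos: [598.5, -106.2, 183.4]
tcp_rot: [0.0, 0.023, 1.0, -0.0]
force: [0.0, 0.3, -1.3]
opening: 0.371
gripper_force: 40.0
```

Emit:
jog_arm:
  targets:
    - {"gripper":20,"x":0,"y":-0.3,"z":2,"spin":0}
    - {"gripper":20,"x":0,"y":0,"z":2,"spin":0}
    - {"gripper":20,"x":0,"y":0,"z":2,"spin":0}
    - {"gripper":20,"x":0,"y":0,"z":2,"spin":0}
    - {"gripper":20,"x":0,"y":0,"z":0,"spin":0}

```text
time: 23.65
ee_pos: [598.2, -106.4, 174.8]
tcp_rot: [-0.0, 0.023, 1.0, 0.0]
force: [-0.8, -0.3, -1.5]
opening: 0.366
gripper_force: 40.0
```

Past the nose with no force. Now down to the hub.

Emit:
jog_arm:
  targets:
    - {"gripper":20,"x":0,"y":0,"z":4,"spin":0}
    - {"gripper":20,"x":0,"y":0,"z":4,"spin":0}
    - {"gripper":20,"x":0,"y":0,"z":4,"spin":0}
    - {"gripper":20,"x":0,"y":0,"z":3,"spin":0}
    - {"gripper":20,"x":0,"y":0,"z":2,"spin":0}
    - {"gripper":20,"x":0,"y":0,"z":0,"spin":0}
    - {"gripper":20,"x":0,"y":0,"z":0,"spin":0}

```text
time: 24.35
ee_pos: [598.3, -106.5, 158.3]
tcp_rot: [0.0, 0.023, 1.0, -0.0]
force: [-0.3, 0.6, -1.3]
opening: 0.374
gripper_force: 40.0
```

Emit:
jog_arm:
  targets:
    - {"gripper":20,"x":0,"y":0,"z":1,"spin":0}
    - {"gripper":20,"x":0,"y":0,"z":1,"spin":0}
    - {"gripper":20,"x":0,"y":0,"z":1,"spin":0}
    - {"gripper":20,"x":0,"y":0,"z":0,"spin":0}
    - {"gripper":20,"x":0,"y":0,"z":0,"spin":0}

```text
time: 24.85
ee_pos: [598.5, -106.5, 156.9]
tcp_rot: [0.001, 0.023, 1.0, -0.0]
force: [-3.2, -1.1, 8.1]
opening: 0.368
gripper_force: 41.1
```

Emit:
jog_arm:
  targets:
    - {"gripper":20,"x":0,"y":0,"z":0.5,"spin":0}
    - {"gripper":20,"x":0,"y":0,"z":0,"spin":0}
    - {"gripper":20,"x":0,"y":0,"z":0,"spin":0}
    - {"gripper":20,"x":0,"y":0,"z":0,"spin":0}

```text
time: 25.25
ee_pos: [598.5, -106.5, 156.9]
tcp_rot: [0.001, 0.023, 1.0, -0.0]
force: [-5.0, 0.5, 11.9]
opening: 0.367
gripper_force: 41.4
```

```bash
python3 e.py; python3 n.py 2>/dev/null | head -6; cp pics/w.png pics/x.png
```

```text
wrist collar 3658 2469 161.2 [ 599.1 -107.    13.7]
tilt [ 3.000e-03 -1.000e-03  1.612e+02]
centre in tool [-0.7 -0.5]
screw 25 [ 621.8 -110.3  154.9] dir -0.144
scene collar 107 36 160.9 [ 601.1 -108.8   14.3]
screw 21 [ 628.6 -112.4  153.9] dir -0.13
side collar 30 13 159.6 [-19974.5  -3694.2  20871. ]
t 25.4 pos [ 598.5 -106.5  156.9] yaw 3.097 tilt [ 2.3e-03 -4.0e-04 -1.0e+00] q [-0.18  0.21  0.15  1.51 -0.   -0.13] F [-3.9  0.9 12.1] open 0.367
spin 6.283 then shift [ 0.2 -0.8 -0. ] norm 1
t 25.4 pos [ 598.5 -106.5  156.9] yaw 3.097 tilt [ 2.3e-03 -4.0e-04 -1.0e+00] q [-0.18  0.21  0.15  1.51 -0.   -0.13] F [-3.9  0.9 12.1] open 0.367
lid ((603.27734375, -107.6751480102539), 88.58258819580078)
plane [-1.400000e-03 -1.200000e-03  1.164281e+02]
hub 1138 141.0811229571067 ((592.9922485351562, -107.35120391845703), 18.908294677734375)
top 952 [ 595.90383943 -106.40543242] ((598.0256958007812, -106.50271606445312), 8.003718376159668) ((596.2635498046875, -106.45359802246094), (15.558053016662598, 12.464449882507324), 86.61951446533203)
ptr 238 [ 659.1354515  -111.67046383  131.70473321]
```

View pics/x.png

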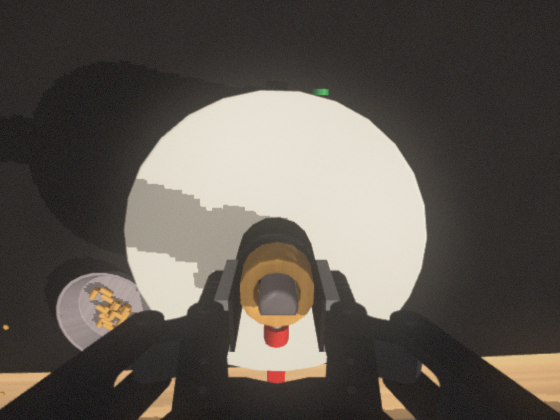

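The spindle shows through the collar at (277,292), with the screw at (277,337) in line with the pointer at (277,377). The collar's underside is at 141.2 mm, level, pressed down with about 12 N. Handing in.

```bash
python3 -c "
from h import *
print(order.hand_in())"
```

```text
the job is handed in; nothing more can be done
None
```

Job handed in at about 25 s of the 62 s allowed, no verdict returned: the lid is seated on the tub, the flat faces the pointer to about 0.01 rad, and the collar is gripped at about 40 N and pressed on the hub with about 12 N, screw towards the pointer.

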